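# Reset the bench drive's trip and mesh its splined driver

### The job

The bench drive's overload trip has gone: push its red mushroom knob all the way down, let it spring back up, then turn it clockwise (seen from above) as far as it goes to reset the trip. Then lift the orange-handled driver out of the blue holder, turn it until its four splines line up with the slots of the drive's steel socket, and slide it fully home so that its collar meets the socket. Finish while still gripping the driver's handle and pressing it home against the sprung ejector, without letting go, and leave the jar, kingpin, riser pads and screwdriver where they are.

Things in the scene. Friction and masses are not known exactly. Their poses are not given: they have to be found in the camera images.
- knob_top (a point): Centre of the top of the wing on the drive's red mushroom knob. The wing is an upright bar 36 mm long, 12 mm wide, 18 mm high, on a round head 42 mm across and 10 mm high; pinch it across its width. Own x: along the wing (white mark at the +x end), z up. It turns about the vertical through this point. A 12 mm gap lies under the head
- trip (a joint): Push of the mushroom knob in m: 0 up, 0.006 fully down. A spring pushes it back up when let go; about 1.5 N starts it moving, about 5 N puts it fully down
- trip_knob (a joint): Turn of the mushroom knob in rad, growing clockwise seen from above; starts near 0 to 0.15, reset at the end stop at 1.0. Light friction (about 0.05 N m), stays where it is left
- socket_mouth (a point): Centre of the top face of the drive's steel socket, 92 mm above the table. The socket is a square block 44 mm across, rising 32 mm from the grey box, with a plus-shaped hole: two crossing slots 10.6 mm wide, 29.6 mm long. Own x and y run along the slots, z up. A sprung brass ejector pin, 9 mm across, stands in the middle, its top 17 mm below the mouth
- socket (a joint): Turn of the socket on its vertical axis in rad (counter-clockwise from above), -0.8 to 0.8; stiff (0.12 N m of friction), stays where it is
- ejector (a joint): How far the sprung ejector pin in the socket is pushed down, in m: 0 free, 0.008 when the driver is fully home (limit 0.010). Pushes up with about 4 N at first and about 10 N at home, so it lifts the driver 8 mm if nobody presses
- driver_grip (a point): Middle of the loose driver's orange handle (26 x 26 mm square, 48 mm high). Own z: up the driver; x and y: square to the handle's flats and along the splines. It begins upright, stem in a round 35 mm hole of the blue holder, collar resting on the holder's top. Fully home this point is 30 mm above the socket's top face; any of the four quarter turns fits
- driver: The same driver, 0.11 to 0.22 kg; origin at the stem's lower end, axes as driver_grip, whose point is 55 mm up. Stem: plus-shaped steel, 25 mm long, two crossing bars 7 mm thick, 26 mm across (lowest 3 mm: 5 and 24 mm). Above it an aluminium collar, 40 mm across, 6 mm thick; then the handle up to 79 mm
- holder: Blue bearing holder, fixed, 70 x 150 x 34 mm; origin at the centre of its underside, on the board. The driver's hole is 40 mm from the centre to own -y; four bearings sit on the +y part, rising 4 mm
- drive: The bench drive's box, fixed, 110 x 200 x 45 mm; origin at the centre of its underside, on the board (board top 15 mm above the table). Own +y: socket 50 mm from the centre; own -y: mushroom knob 50 mm from the centre
- jar: Bystander: glass spice jar, 48 mm diameter, 90 mm high; origin at the underside
- kingpin: Bystander: steel kingpin bolt standing on its head, 18 mm head, 60 mm high; origin at the underside
- riser_a: Bystander: flat aluminium riser pad, 75 x 55 x 6 mm; origin at the underside
- riser_b: Bystander: second riser pad, the same
- screwdriver: Bystander: grey plastic screwdriver lying on the board at the robot's side; origin at the underside
Mind the look-alikes: they are no part of the job. Leave any turquoise look-alike of the driver alone.

How it is judged:
By the outcome, as a careful person would: the job done as asked, in the order asked, and still so for the second after the job is handed in, while the arm keeps its last pose, push and grip.
It also fails if it takes over 58 s, if anything falls off the work surface, if the arm or the gripper's body presses on something with over 40 N, if the wrist force passes 120 N, or if a joint passes its speed limit or range.

### The arm

A 6-joint arm with a two-finger parallel gripper is mounted at the origin on the work surface. World frame = base frame: x ahead of the robot, y to its left, z up, the work surface at z = 0. Lengths are in mm, angles in rad, forces in N, time in s.
With the tool pointing down it reaches from about 325 to 775 mm from the base axis. Payload 5.5 kg.
Tool frame: the origin (TCP) lies on the mounting face of the last link; the fingertips stand 173 mm ahead of it and the grasp point (between the pads) lies 155 mm ahead of it (bot.nose_length is the distance from the TCP to the fingertips, in mm); z points along the fingers, y is the direction in which the jaws open and shut (so a half turn about z gives the same grasp; the last joint's range is limited). The gripper opens to 85 mm and grips with 20 to 120 N. Pads are 22 mm wide; open, the fingers measure 114 mm over their backs; the gripper's body (76 mm by 85 mm) begins 54 mm behind the grasp point. The pads swing forward as they close: fully open they stand 13 mm farther back than shut.
Start: joints at [-1.268, 0.091, 1.231, -0, 1.82, -0.057], TCP at [211.253, -561.596, 404.675] pointing down, gripper open.
Joint ranges: [-2.87, 2.87], [-0.86, 2.18], [0.17, 2.46], [-1.51, 4.65], [0.06, 2.69], [-2.65, 2.65]. Speed limits (rad/s): [2.57, 2.57, 3.01, 3.14, 3.14, 3.14].

### API

Orientations are given as [roll, pitch, yaw] about the fixed x, y, z axes, in that order (R = Rz(yaw) Ry(pitch) Rx(roll)).
In Python, from plant import bot gives the robot as it stands.
- The arm moves only by the tool send_rows, never from a script. Its argument "increments" is a list of rows, each a list of 5 numbers: the closure, from -1 (fully open) to 1 (shut), so that 0 is half open, then the shift along the tool's x, y, z in units of 8 cm (1.0 is 8 cm), then the turn about the tool's z in units of 360 degrees (1.0 is 360 degrees). A call has 1 to 20 rows; each row is the pose to reach, as a shift and turn from the pose commanded when the call began, along the tool's axes at that moment, turning the shorter way round; what a row does not reach only later rows make up. A row lasts 1/12 s, in which the tool goes at most 41.7 mm and 7.16 degrees, less where a joint would pass 70% of its speed; a pose out of reach is approached as far as the arm can. A call with a number of a shift or a turn outside -1 to 1 is refused whole. A call with a gripper value outside its range is refused whole. The fingers move at their own pace and stop on an object; "squeeze" is the grip in N (left out, the last holds). Time passes only in rows, so rows that repeat a pose let the fingers close. It gives the time, the measured TCP pose, the force and the opening at its end, in the units of the state.
- bot.sense(): the state, without advancing time (a new reading comes with each control period).
- bot.read_camera(name): name is "side" or "top" or "wrist"; returns a dict with "image" (400x640x3 uint8, blue, green, red), "fovy" (degrees; the focal length in pixels is half the picture's height over the tangent of half this angle, whatever the lens; pixels are square), "cx", "cy" (the principal point, pixels), "k1" (the pictures are not rectified: a ray, as slopes to the right and down, at radius r is drawn at 1 + k1 r^2 times it, then the intrinsics apply), "rvec" (rotation vector, rad) and "tvec" (3), from world to camera coordinates, as OpenCV has them. Camera axes: x right, y down, z forward; pixel columns grow to the right and rows downward; lengths in mm; the calibration is good to about 2 mm. A picture is of the moment at which its call begins. There is no depth.
- bot.finish_job(): hands the job in, once; it reports no verdict.
The state is a dict: "t": time; "joints": joint angles; "dq": joint speeds; "tau": joint torques, N m; "tcp_pos": TCP position; "eef_rot": TCP orientation; "wrist_force": force on the tool from outside, world axes, zero at the start; "wrist_torque": the same for the moment, N m; "opening": finger opening in mm.
Only numpy, scipy, OpenCV 4.12 (cv2) and the standard library are available. Lean on these libraries where they do the work, as an engineer would, in place of code of your own. Each camera call takes 0.05 s, during which the arm holds its last target. There are 200 camera calls.

## Working session

There is one attempt and no reset: what is moved stays moved. The work goes in short steps, Python scripts to look and compute and a tool call to move; the robot and the scene stay as the last step left them, time stands still between calls to the robot, and variables do not carry over. Pictures are saved under pics/ and viewed, about 8 in all and at most 12, crops included, and the job is handed in when it is done.

Besides the shell and the picture viewer there is one more tool, called after "Call:" as a command line: name --pt "numbers of a row" for each row, then --argument value for the rest. send_rows: Moves the arm, as the interface text tells. Its arguments: {"type":"object","properties":{"increments":{"type":"array","items":{"type":"array","items":{"type":"number"}}},"squeeze":{"type":"number"}},"required":["increments"]}

```bash
mkdir -p pics; ls
cat > h.py <<'E'
import numpy as np, cv2
from plant import bot
from scipy.spatial.transform import Rotation as Ro
def cam(n):
    c=bot.read_camera(n); c['R']=cv2.Rodrigues(np.array(c['rvec'],float))[0]; c['t']=np.array(c['tvec'],float).ravel()
    c['f']=200/np.tan(np.radians(c['fovy'])/2); return c
def ray(c,u,v):
    x,y=(u-c['cx'])/c['f'],(v-c['cy'])/c['f']; rd=np.hypot(x,y); r=rd
    for _ in range(30): r=rd/(1+c['k1']*r*r)
    s=r/rd if rd>1e-9 else 1
    o=-c['R'].T@c['t']; return o,c['R'].T@np.array([x*s,y*s,1])
def onz(c,u,v,z):
    o,d=ray(c,u,v); return o+d*(z-o[2])/d[2]
def proj(c,p):
    q=c['R']@np.array(p,float)+c['t']; x,y=q[:2]/q[2]; k=1+c['k1']*(x*x+y*y)
    return c['cx']+c['f']*x*k, c['cy']+c['f']*y*k
def tool(p):  # world displacement target of TCP -> tool axes, unit of 80mm
    s=bot.sense(); R=Ro.from_euler('xyz',s['eef_rot']).as_matrix()
    return R.T@(np.array(p)-s['tcp_pos'])/80
E
python3 - <<'E'
from h import *
a=[]
for n in ('top','side','wrist'):
    c=cam(n); cv2.imwrite(f'pics/{n}0.png',c['image']); print(n,c['fovy'],c['cx'],c['cy'],c['k1'],-c['R'].T@c['t'])
print(bot.sense())
E
```

```text
pics
top 46.551722613485765 314.8539929230811 205.801451914906 -0.006144116037034009 [ 459.97145492 -108.78759833 1121.90588687]
side 51.89678402566588 323.41875962608106 191.15845543779488 -0.043186228710537976 [ 403.46648413 -781.57344355  581.24458074]
wrist 68.19023599102118 318.8133576857175 196.7616681031533 -0.05558023612919215 [ 277.16043966 -535.52316736  372.52500792]
{'t': 0.15, 'joints': array([-1.26769689e+00,  9.17111374e-02,  1.23164708e+00,  4.53451045e-06,
        1.81979921e+00, -5.66720383e-02]), 'dq': array([ 9.91436046e-05, -1.61268740e-03, -4.30772634e-03, -9.70921008e-04,
        4.81149686e-04,  1.79209186e-03]), 'tau': array([ 1.56621547e-03, -4.59372246e+01, -4.18526137e+01, -5.65006269e-05,
        9.51530936e-03, -9.43401197e-07]), 'tcp_pos': array([ 211.26547203, -561.62730848,  403.77394787]), 'eef_rot': array([-3.14003064e+00, -9.30205834e-05,  3.59772521e-01]), 'wrist_force': array([-0.01248308, -0.26955359,  0.29574598]), 'wrist_torque': array([-0.03034172,  0.0291878 ,  0.00718811]), 'opening': 85.46416004581084}
```

View pics/top0.png

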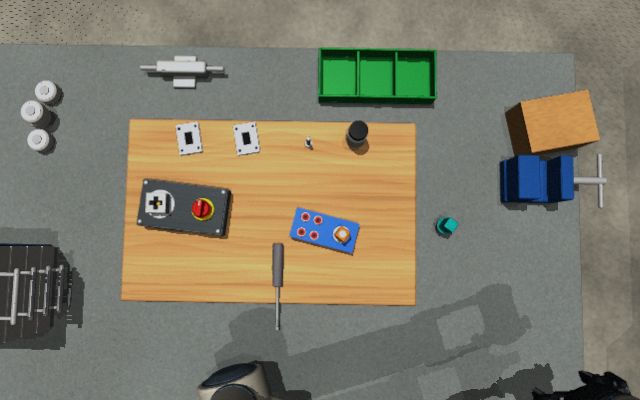

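View pics/side0.png

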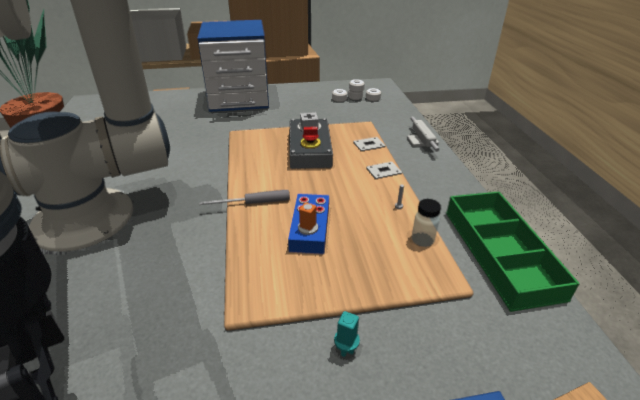

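The top view shows the drive at left, with its socket at about (158,203) and red knob at (202,209). The driver is at (342,235) in the blue holder, and the turquoise look-alike is at (447,226). The side view agrees.

Run:
```python
from h import *
c=cam('top'); s=cam('side')
def blob(c,lo,hi,box):
    h=cv2.cvtColor(c['image'],cv2.COLOR_BGR2HSV); m=cv2.inRange(h,np.array(lo),np.array(hi))
    z=np.zeros_like(m); x0,y0,x1,y1=box; z[y0:y1,x0:x1]=m[y0:y1,x0:x1]
    p=cv2.findNonZero(z); r=cv2.minAreaRect(p); return p.reshape(-1,2).mean(0),r,len(p)
def rep(n,z,*a):
    p,r,k=blob(*a); print(n,k,p,np.round(onz(a[0],*r[0],z),1), 'mean',np.round(onz(a[0],*p,z),1)); 
    q=np.array([onz(a[0],*b,z) for b in cv2.boxPoints(r)]); e=np.diff(q,axis=0); print('  edges',[(round(np.hypot(*v[:2]),1),round(np.degrees(np.arctan2(v[1],v[0])),1)) for v in e])
rep('holder',45,c,(105,120,60),(125,255,255),(280,195,370,262))
rep('orange',103,c,(5,110,80),(14,255,255),(325,220,360,250))
rep('red',90,c,(0,150,60),(4,255,255),(185,190,220,225))
rep('yellow',60,c,(24,150,60),(35,255,255),(185,190,220,225))
rep('drive',60,c,(0,0,0),(179,110,75),(130,172,238,240))
rep('socketwhite',92,c,(0,0,150),(179,40,255),(140,188,174,219))
a=c['image']
im=np.hstack([cv2.resize(a[165:250,125:245],None,fx=4,fy=4,interpolation=2),cv2.resize(a[180:265,280:360],None,fx=4,fy=4,interpolation=2)])
cv2.imwrite('pics/crop1.png',im); print(im.shape)
```

```text
holder 1375 [324.48145455 229.97963636] [ 493.8 -131.1   45. ] mean [ 493.4 -131.9   45. ]
  edges [(np.float64(69.1), np.float64(-13.7)), (np.float64(149.4), np.float64(-103.9)), (np.float64(68.9), np.float64(165.7))]
orange 42 [341.07142857 235.38095238] [ 474.9 -163.8  103. ] mean [ 480.4 -167.1  103. ]
  edges [(np.float64(61.2), np.float64(-86.3)), (np.float64(47.2), np.float64(-176.7)), (np.float64(61.0), np.float64(93.6))]
red 207 [200.51690821 208.40096618] [536.4 145.8  90. ] mean [535.5 145.7  90. ]
  edges [(np.float64(37.9), np.float64(-89.1)), (np.float64(35.7), np.float64(-178.0)), (np.float64(37.8), np.float64(90.9))]
yellow 86 [207.02325581 208.36046512] [534.8 144.4  60. ] mean [538.  138.2  60. ]
  edges [(np.float64(51.1), np.float64(-26.1)), (np.float64(43.0), np.float64(-117.0)), (np.float64(51.0), np.float64(153.7))]
drive 1106 [177.47377939 213.2477396 ] [539.3 191.8  60. ] mean [525.7 205.5  60. ]
  edges [(np.float64(109.1), np.float64(-4.4)), (np.float64(205.1), np.float64(-96.2)), (np.float64(108.8), np.float64(174.7))]
socketwhite 394 [157.9035533  201.73604061] [544.7 238.   92. ] mean [548.6 240.6  92. ]
  edges [(np.float64(62.5), np.float64(-89.1)), (np.float64(60.3), np.float64(-177.6)), (np.float64(62.2), np.float64(90.9))]
(340, 800, 3)
```

View pics/crop1.png

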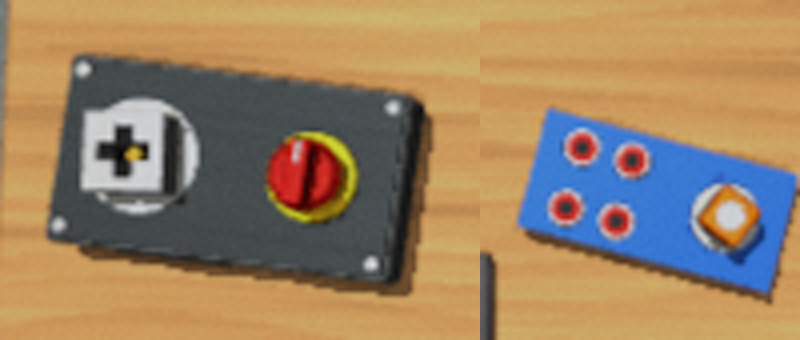

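The crop gives the drive's yaw as about -6°, with the knob near (535,143) and the socket near (545,241). The driver's hole is at about (484,-170), and the wing's mark is at its +x end. I'm moving above the knob, turning so that joint 6 has room for the clockwise turn.

Call:
send_rows --pt "-1 0.98 -0.97 0 0" --pt "-1 0.98 -0.97 0 0" --pt "-1 0.98 -0.97 0 0"

```text
t: 0.5
tcp_pos: [258.1, -459.4, 404.2]
eef_rot: [-3.14, -0.001, 0.36]
wrist_force: [0.7, 0.2, 0.0]
opening: 85.2
```

Call:
send_rows --pt "-1 0.98 -0.97 0 0" --pt "-1 0.98 -0.97 0 0" --pt "-1 0.98 -0.97 0 0"

```text
t: 0.75
tcp_pos: [304.1, -358.4, 404.9]
eef_rot: [-3.141, -0.001, 0.361]
wrist_force: [0.9, -0.6, 1.0]
opening: 85.5
```

Call:
send_rows --pt "-1 0.98 -0.97 0 0" --pt "-1 0.98 -0.97 0 0" --pt "-1 0.98 -0.97 0 0"

```text
t: 1.0
tcp_pos: [350.0, -258.1, 404.9]
eef_rot: [-3.141, -0.001, 0.361]
wrist_force: [0.2, -0.5, 0.4]
opening: 85.3
```

Call:
send_rows --pt "-1 0.98 -0.97 0 0" --pt "-1 0.98 -0.97 0 0" --pt "-1 0.98 -0.97 0 0"

```text
t: 1.25
tcp_pos: [396.0, -157.8, 404.9]
eef_rot: [-3.141, -0.001, 0.361]
wrist_force: [0.7, -0.4, -0.8]
opening: 85.6
```

Call:
send_rows --pt "-1 0.98 -0.97 0 0" --pt "-1 0.98 -0.97 0 0" --pt "-1 0.98 -0.97 0 0"

```text
t: 1.5
tcp_pos: [442.1, -57.5, 404.7]
eef_rot: [-3.141, -0.001, 0.362]
wrist_force: [0.3, -0.2, 0.0]
opening: 85.3
```

Call:
send_rows --pt "-1 0.98 -0.97 0 0" --pt "-1 0.98 -0.97 0 0" --pt "-1 0.98 -0.97 0 0"

```text
t: 1.75
tcp_pos: [488.2, 42.9, 404.5]
eef_rot: [-3.141, -0.001, 0.362]
wrist_force: [-0.1, -0.5, 0.5]
opening: 85.6
```

Call:
send_rows --pt "-1 0.98 -0.97 0 0" --pt "-1 0.98 -0.97 0 0" --pt "-1 0.98 -0.97 0 0"

```text
t: 2.0
tcp_pos: [534.3, 143.2, 404.1]
eef_rot: [-3.141, -0.0, 0.362]
wrist_force: [0.1, -0.7, 0.3]
opening: 85.3
```

Call:
send_rows --pt "-1 0 0 0.9 -0.41" --pt "-1 0 0 0.9 -0.41" --pt "-1 0 0 0.9 -0.41" --pt "-1 0 0 0.9 -0.41" --pt "-1 0 0 0.9 -0.41" --pt "-1 0 0 0.9 -0.41" --pt "-1 0 0 0.9 -0.41" --pt "-1 0 0 0.9 -0.41" --pt "-1 0 0 0.9 -0.41" --pt "-1 0 0 0.9 -0.41" --pt "-1 0 0 0.9 -0.41" --pt "-1 0 0 0.9 -0.41" --pt "-1 0 0 0.9 -0.41" --pt "-1 0 0 0.9 -0.41" --pt "-1 0 0 0.9 -0.41" --pt "-1 0 0 0.9 -0.41" --pt "-1 0 0 0.9 -0.41" --pt "-1 0 0 0.9 -0.41" --pt "-1 0 0 0.9 -0.41" --pt "-1 0 0 0.9 -0.41"

```text
t: 3.67
tcp_pos: [533.6, 140.0, 332.5]
eef_rot: [-3.141, -0.0, 2.866]
wrist_force: [0.4, -0.0, -0.6]
opening: 85.7
```

Run:
```python
from h import *
c=cam('wrist'); cv2.imwrite('pics/w1.png',c['image']); s=bot.sense(); print(s['t'],s['tcp_pos'],s['eef_rot'],s['joints'])
for n,p in dict(knob=(534.5,143,100),sock=(544.7,241.5,92)).items(): print(n,proj(c,p))
```

```text
3.7167 [533.62204091 140.03207985 332.52598305] [-3.14149243e+00 -2.62285052e-04  2.87350548e+00] [ 1.94955422e-01 -4.12892998e-02  1.49263780e+00  2.76828682e-05
  1.69052358e+00 -1.10775044e+00]
knob (np.float64(322.78716853929336), np.float64(215.507647249417))
sock (np.float64(453.9886422979491), np.float64(190.10659602565744))
```

View pics/w1.png

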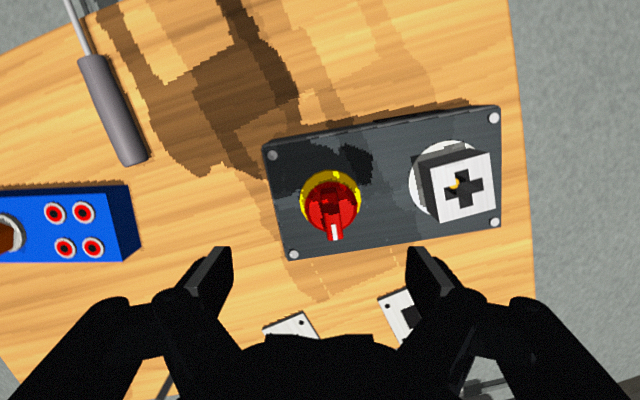

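The wrist view shows the knob at about (330,208) with its white mark at (334,232), the socket plus at (463,186), and four box screws. I'll measure from these.

Run:
```python
from h import *
c=cam('wrist'); a=c['image']
P=[onz(c,*p,60)[:2] for p in [(272,156),(493.5,118),(495,223),(293.5,255)]]
print('screws',np.round(P,1),'ctr',np.mean(P,0))
for i,j in ((0,1),(3,2)): d=P[j]-P[i]; print('ydir',np.degrees(np.arctan2(d[1],d[0])))
h=cv2.cvtColor(a,cv2.COLOR_BGR2HSV)
# white mark
m=cv2.inRange(h,(0,0,150),(179,90,255)); z=np.zeros_like(m); z[215:245,318:350]=m[215:245,318:350]
p=cv2.findNonZero(z).reshape(-1,2); print('mark',len(p),p.mean(0),onz(c,*p.mean(0),100))
# socket top face
m=cv2.inRange(h,(0,0,200),(179,40,255)); z=np.zeros_like(m); z[148:226,422:500]=m[148:226,422:500]
r=cv2.minAreaRect(cv2.findNonZero(z)); print('sock',r,onz(c,*r[0],92)); q=[onz(c,*b,92) for b in cv2.boxPoints(r)]
print(np.round(q,1)); e=np.diff(q,axis=0); print([(np.hypot(*v[:2]),np.degrees(np.arctan2(v[1],v[0]))) for v in e])
# plus hole dark+brass
m=cv2.inRange(h,(0,0,0),(179,255,120)); z=np.zeros_like(m); z[160:212,442:486]=m[160:212,442:486]
p=cv2.findNonZero(z); r=cv2.minAreaRect(p); print('plus',len(p),r,onz(c,*r[0],92))
cv2.imwrite('pics/c2.png',np.hstack([cv2.resize(a[160:250,290:370],None,fx=5,fy=5,interpolation=2),cv2.resize(a[140:230,420:500],None,fx=5,fy=5,interpolation=2)]))
```

```text
screws [[487.7 113. ]
 [504.8 294.6]
 [596.8 286.3]
 [578.5 104.1]] ctr [541.94693608 199.51468431]
ydir 84.60503060733335
ydir 84.29086670252002
mark 75 [333.97333333 232.49333333] [549.54354009 147.50644993 100.        ]
sock ((460.0652770996094, 186.10704040527344), (75.35145568847656, 76.62044525146484), 1.1017061471939087) [542.09135825 246.4776879   92.        ]
[[563.9 213.6  92. ]
 [506.5 224.5  92. ]
 [521.6 277.9  92. ]
 [581.2 271.   92. ]]
[(np.float64(58.463186825595024), np.float64(169.2218627556072)), (np.float64(55.45967977536389), np.float64(74.12038178166019)), (np.float64(59.98534520817865), np.float64(-6.597964345514573))]
plus 863 ((462.9352722167969, 183.65879821777344), (50.38960266113281, 39.03852081298828), 85.60128784179688) [540.79505114 248.83194683  92.        ]
```

View pics/c2.png

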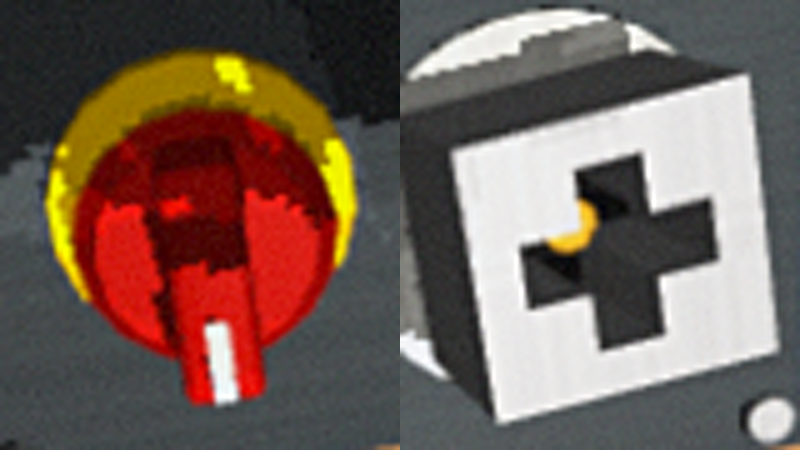

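Run:
```python
from h import *
c=cam('top')
P=[onz(c,125+(x+.5)/4-.5,165+(y+.5)/4-.5,60)[:2] for x,y in [(371,264),(58,225),(82,69),(393,107)]]
print('top screws',np.round(P,1),np.mean(P,0))
def plus(c,pts,f,ox,oy): 
    return [np.round(onz(c,ox+(x+.5)/f-.5,oy+(y+.5)/f-.5,92)[:2],1) for x,y in pts]
print('top plus',plus(c,[(123,150)],4,125,165))
w=cam('wrist'); s=bot.sense(); print(s['t'],s['tcp_pos'],s['eef_rot'])
P=plus(w,[(449,150),(748,73),(779,350),(499,423)],5,420-80,140); print('sock corners',P,np.mean(P,0),[np.hypot(*(P[i]-P[i-1])) for i in range(4)])
for i,j in((0,1),(3,2),(0,3),(1,2)):
    d=P[j]-P[i]; print(np.degrees(np.arctan2(d[1],d[0])))
tp=[np.round(onz(w,290+(x+.5)/5-.5,160+(y+.5)/5-.5,100)[:2],1) for x,y in [(265,400),(188,404),(156,145),(235,140),(213,322),(223,402)]]; print('wing',tp)
d=[p for p in (onz(w,*q,60)[:2] for q in [(272,156),(493.5,118),(495,223),(293.5,255)])]; print(np.mean(d,0))
```

```text
top screws [[487.4 112.8]
 [506.8 292.5]
 [596.8 283. ]
 [577.7 103.2]] [542.17998804 197.8681132 ]
top plus [array([547.7, 246.2])]
3.8667 [533.64063787 140.04904881 332.57218843] [-3.14155026e+00 -1.80688459e-04  2.85577953e+00]
sock corners [array([525.2, 226.3]), array([526.2, 270.8]), array([570.2, 270.3]), array([569.5, 226.2])] [547.775 248.4  ] [np.float64(44.30011286667333), np.float64(44.51123453691214), np.float64(44.0028408173836), np.float64(44.105555205665446)]
88.71267105847497
89.0906195508008
-0.12933562572285517
-0.6510603802294862
wing [array([557. , 151.8]), array([554.4, 140.7]), array([514.8, 147.2]), array([517.2, 158.1]), array([542.8, 147.8]), array([555.6, 145.8])]
[542.98116479 199.34651744]
```

The two cameras agree: box centre (542.3,198.7), knob (537.2,149.2) with its wing at -9°, socket (547.5,248.4) with yaw about -0.8° (side measured at 44 mm, as given). I'll go down and pinch the wing.

Call:
send_rows --pt "0 -0.01 0.122 0.2 -0.019" --pt "0 -0.01 0.122 0.5 -0.019" --pt "0 -0.01 0.122 0.8 -0.019" --pt "0 -0.01 0.122 0.94 -0.019" --pt "0 -0.01 0.122 0.94 -0.019" --pt "0 -0.01 0.122 0.94 -0.019" --squeeze 40

```text
t: 4.37
tcp_pos: [537.1, 149.1, 257.4]
eef_rot: [-3.141, -0.001, 2.978]
wrist_force: [0.6, -0.0, 0.8]
opening: 42.7
```

Call:
send_rows --pt "1 0 0 0 0" --pt "1 0 0 0 0" --pt "1 0 0 0 0" --pt "1 0 0 0 0" --pt "1 0 0 0 0" --pt "1 0 0 0 0" --pt "1 0 0 0 0" --pt "1 0 0 0 0"

```text
t: 5.03
tcp_pos: [537.7, 148.9, 258.5]
eef_rot: [3.142, 0.003, 2.979]
wrist_force: [2.0, -6.3, 4.0]
opening: 10.9
```

Call:
send_rows --pt "1 0 0 0.04 0" --pt "1 0 0 0.08 0" --pt "1 0 0 0.1 0" --pt "1 0 0 0.1 0" --pt "1 0 0 0.1 0"

```text
t: 5.45
tcp_pos: [537.4, 148.8, 257.4]
eef_rot: [3.141, 0.007, 2.979]
wrist_force: [-12.4, -8.1, 34.0]
opening: 10.8
```

Run:
```python
from h import *
c=cam('side'); w=cam('wrist'); print(bot.sense()['wrist_force'],bot.sense()['tcp_pos'])
for p in [(537,149,60),(537,149,72),(537,149,82),(537,149,100)]: print(proj(c,p))
a=cv2.resize(c['image'][95:175,270:350],None,fx=5,fy=5,interpolation=2); b=w['image'][100:300,220:420]
cv2.imwrite('pics/k1.png',np.hstack([a,cv2.resize(b,(400,400))]))
```

```text
[-13.48244294  -8.78091598  34.35714149] [537.42064115 148.79998246 257.40050977]
(np.float64(310.45165639304895), np.float64(143.26805136689558))
(np.float64(310.4186219747804), np.float64(139.18008748904782))
(np.float64(310.39085109680974), np.float64(135.7330608387784))
(np.float64(310.340302898656), np.float64(129.43408880625495))
```

View pics/k1.png

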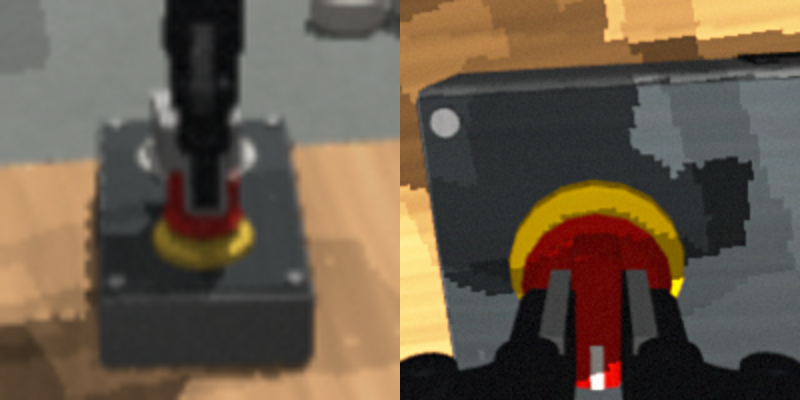

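The crop shows the fingers astride the wing with their tips on the head, and the head low against the yellow ring. At 34 N it is bottomed. I'll release it so it springs up.

Call:
send_rows --pt "1 0 0 -0.05 0" --pt "0.3 0 0 -0.1 0" --pt "0 0 0 -0.2 0" --pt "0 0 0 -0.2 0" --pt "0 0 0 -0.2 0" --pt "0 0 0 -0.2 0"

```text
t: 6.05
tcp_pos: [536.9, 149.4, 264.4]
eef_rot: [-3.141, -0.002, 2.979]
wrist_force: [0.8, 0.4, -0.1]
opening: 43.0
```

Run:
```python
from h import *
c=cam('side'); w=cam('wrist'); print(bot.sense()['wrist_force'],bot.sense()['tcp_pos'])
a=cv2.resize(c['image'][95:175,270:350],None,fx=5,fy=5,interpolation=2); b=w['image'][100:300,220:420]
cv2.imwrite('pics/k2.png',np.hstack([a,cv2.resize(b,(400,400))]))
```

```text
[-0.71939754  0.12683515  0.50733479] [536.93700187 149.31275779 264.31306939]
```

View pics/k2.png

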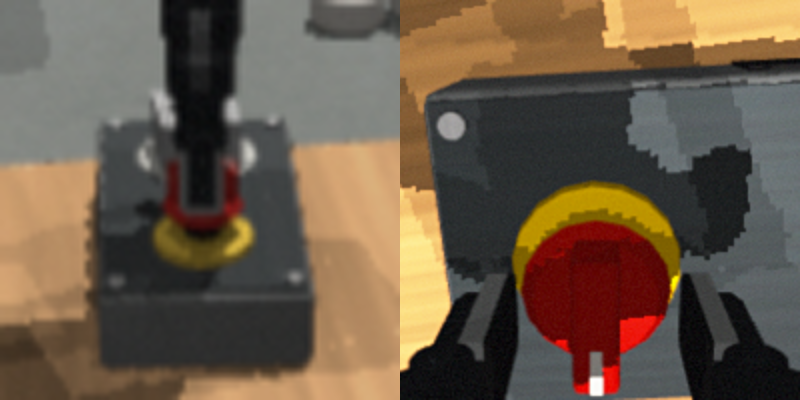

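The knob is now clearly up, with a gap under its head; it was down in the last crop. Next I'll grip the wing here, just above the head, and turn it clockwise.

Call:
send_rows --pt "1 0 0 0 0" --pt "1 0 0 0 0" --pt "1 0 0 0 0" --pt "1 0 0 0 0" --pt "1 0 0 0 0" --pt "1 0 0 0 0" --pt "1 0 0 0 0"

```text
t: 6.73
tcp_pos: [537.0, 148.9, 265.2]
eef_rot: [-3.141, -0.001, 2.979]
wrist_force: [-0.9, -2.9, -0.9]
opening: 11.2
```

Call:
send_rows --pt "1 0 0 0 0.02" --pt "1 0 0 0 0.04" --pt "1 0 0 0 0.06" --pt "1 0 0 0 0.08" --pt "1 0 0 0 0.1" --pt "1 0 0 0 0.12" --pt "1 0 0 0 0.135" --pt "1 0 0 0 0.15" --pt "1 0 0 0 0.158" --pt "1 0 0 0 0.165" --pt "1 0 0 0 0.165" --pt "1 0 0 0 0.165"

```text
t: 7.73
tcp_pos: [537.0, 148.9, 265.3]
eef_rot: [-3.141, 0.001, 1.945]
wrist_force: [-2.2, -5.6, -0.0]
opening: 10.6
```

Run:
```python
from h import *
s=bot.sense(); print({k:np.round(s[k],3) for k in ('t','wrist_force','wrist_torque','tcp_pos','eef_rot','joints','opening')})
```

```text
{'t': np.float64(7.733), 'wrist_force': array([-2.219, -5.588, -0.031]), 'wrist_torque': array([-0.855,  0.288,  1.069]), 'tcp_pos': array([537.02, 148.92, 265.27]), 'eef_rot': array([-3.141e+00,  1.000e-03,  1.945e+00]), 'joints': array([ 2.100e-01, -5.000e-03,  1.577e+00, -1.000e-03,  1.571e+00,
       -1.640e-01]), 'opening': np.float64(10.575)}
```

A moment of 1.07 N·m about the vertical means the knob is at its stop. I'll release, rise, and check its angle.

Call:
send_rows --pt "0 0 0 0 -0.008" --pt "0 0 0 0 -0.008" --pt "0 0 0 0 -0.008" --pt "-0.5 0 0 -0.4 -0.008" --pt "-1 0 0 -1 -0.008" --pt "-1 0 0 -1 -0.008" --pt "-1 0 0 -1 -0.008"

```text
t: 8.32
tcp_pos: [537.7, 149.5, 350.8]
eef_rot: [3.132, 0.001, 1.992]
wrist_force: [0.5, -0.1, 0.2]
opening: 85.4
```

Run:
```python
from h import *
w=cam('wrist'); cv2.imwrite('pics/w3.png',w['image']); s=bot.sense(); print(s['t'],s['tcp_pos'],s['eef_rot'],s['wrist_torque'])
h=cv2.cvtColor(w['image'],cv2.COLOR_BGR2HSV)
red=cv2.inRange(h,(0,150,40),(5,255,255))|cv2.inRange(h,(175,150,40),(179,255,255)); p=cv2.findNonZero(red); x,y,W,H=cv2.boundingRect(p); print(x,y,W,H)
```

```text
8.3667 [537.43336034 149.4655369  347.99740914] [3.13642371e+00 5.89822657e-04 1.99226478e+00] [-0.02019406  0.03386073 -0.04039419]
290 176 49 54
```

View pics/w3.png

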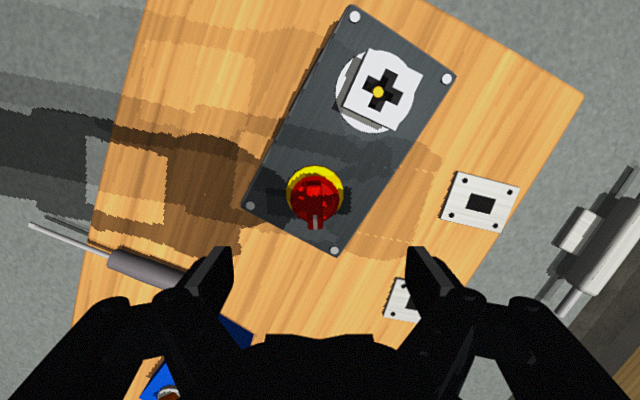

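The wing has turned to match the tool's yaw of about 1.97 (mark at (315,224), knob centre (315,200)). I felt the stop, and the knob is up. Next I'm heading above the driver.

Call:
send_rows --pt "-1 -0.844 -0.559 0 0" --pt "-1 -0.844 -0.559 0 0" --pt "-1 -0.844 -0.559 0 0"

```text
t: 8.62
tcp_pos: [523.3, 64.8, 343.8]
eef_rot: [-3.138, 0.002, 1.988]
wrist_force: [0.5, -0.3, -0.4]
opening: 85.1
```

Call:
send_rows --pt "-1 -0.844 -0.559 0 0" --pt "-1 -0.844 -0.559 0 0" --pt "-1 -0.844 -0.559 0 0"

```text
t: 8.87
tcp_pos: [510.0, -15.3, 343.8]
eef_rot: [-3.138, 0.001, 1.987]
wrist_force: [-0.3, 0.7, -0.9]
opening: 85.3
```

Call:
send_rows --pt "-1 -0.844 -0.559 0 0" --pt "-1 -0.844 -0.559 0 0" --pt "-1 -0.844 -0.559 0 0"

```text
t: 9.12
tcp_pos: [496.8, -95.1, 343.9]
eef_rot: [-3.138, 0.001, 1.987]
wrist_force: [0.0, -0.1, -0.0]
opening: 85.8
```

Call:
send_rows --pt "-1 -0.844 -0.559 0 0" --pt "-1 -0.844 -0.559 0 0" --pt "-1 -0.844 -0.559 0 0" --pt "-1 -0.844 -0.559 0 0" --pt "-1 -0.844 -0.559 0 0"

```text
t: 9.53
tcp_pos: [484.8, -169.8, 344.5]
eef_rot: [-3.141, -0.002, 1.992]
wrist_force: [-0.0, 0.0, 0.7]
opening: 84.8
```

Run:
```python
from h import *
w=cam('wrist'); s=bot.sense(); print(s['t'],s['tcp_pos'],s['eef_rot'])
a=w['image']; u,v=proj(w,(484,-170,103)); print(u,v); x0,y0=max(0,int(u)-60),max(0,int(v)-60); print(x0,y0)
cv2.imwrite('pics/d1.png',cv2.resize(a[y0:y0+110,x0:x0+120],None,fx=5,fy=5,interpolation=2))
```

```text
9.5833 [ 484.87614516 -169.35919442  344.69886685] [-3.14140151e+00 -1.55092416e-03  1.99337269e+00]
319.2685726413674 211.20357844683744
259 151
```

View pics/d1.png

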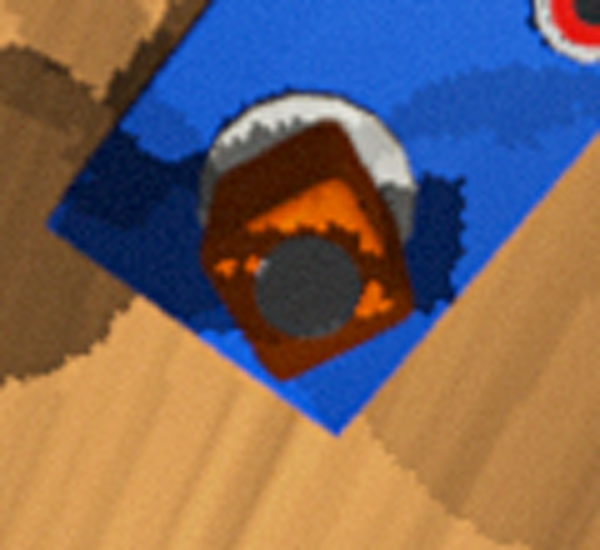

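The crop shows the handle's top face, with its disc centre at crop (307,287) and corners at about (203,245), (283,380) and (412,310).

Run:
```python
from h import *
w=cam('wrist'); s=bot.sense()
f=lambda x,y,z:onz(w,259+(x+.5)/5-.5,151+(y+.5)/5-.5,z)[:2]
print('disc',f(307,287,103)); P=[f(203,245,103),f(283,380,103),f(412,310,103)]; print(np.round(P,1))
for i,j in((0,1),(1,2)):
    d=P[j]-P[i]; print(np.hypot(*d),np.degrees(np.arctan2(d[1],d[0])))
print('ctr',(P[0]+P[2])/2)
print('collar',f(308,190,55)); print('holder corner',f(338,436,49))
print(s['eef_rot'],s['tcp_pos'],s['joints'])
```

```text
disc [ 483.68783591 -167.13786237]
[[ 466.8 -167.5]
 [ 486.5 -182.4]
 [ 499.7 -164. ]]
24.67584060282778 -37.060334880352485
22.603600520853316 54.418470606135756
ctr [ 483.24860015 -165.72695768]
collar [ 483.05475956 -164.8146697 ]
holder corner [ 509.47779307 -209.04560083]
[-3.14151985e+00 -1.05595484e-03  1.99416196e+00] [ 484.924918   -169.12715368  344.95068107] [-4.02046233e-01 -1.45723462e-01  1.56872476e+00  6.70097367e-04
  1.71941664e+00 -8.25312954e-01]
```

Call:
send_rows --pt "-1 0.037 -0.004 0.3 -0.02" --pt "-1 0.037 -0.004 0.6 -0.04" --pt "-1 0.037 -0.004 0.6 -0.06" --pt "-1 0.037 -0.004 0.6 -0.082" --pt "-1 0.037 -0.004 0.6 -0.082" --pt "-1 0.037 -0.004 0.6 -0.082"

```text
t: 10.13
tcp_pos: [483.4, -166.8, 297.6]
eef_rot: [3.141, 0.0, 2.507]
wrist_force: [1.3, 0.2, -0.3]
opening: 85.3
```

Run:
```python
from h import *
w=cam('wrist'); s=bot.sense(); print(s['t'],s['tcp_pos'],s['eef_rot'])
cv2.imwrite('pics/d2.png',w['image'][130:360,150:490])
```

```text
10.1833 [ 483.37799562 -166.9785082   297.80555623] [3.14125879e+00 5.84570732e-04 2.50584454e+00]
```

View pics/d2.png

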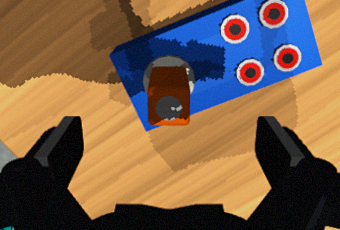

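The handle sits square between the jaws, centred at column ~318. I'll descend and grip.

Call:
send_rows --pt "-1 0 0 0.3 0" --pt "-1 0 0 0.6 0" --pt "-1 0 0 0.735 0" --pt "-1 0 0 0.735 0" --pt "-1 0 0 0.735 0" --squeeze 70

```text
t: 10.6
tcp_pos: [483.1, -167.7, 238.7]
eef_rot: [-3.141, -0.001, 2.507]
wrist_force: [-0.4, -0.7, 0.6]
opening: 85.4
```

Call:
send_rows --pt "1 0 0 0 0" --pt "1 0 0 0 0" --pt "1 0 0 0 0" --pt "1 0 0 0 0" --pt "1 0 0 0 0" --pt "1 0 0 0 0" --pt "1 0 0 0 0" --pt "1 0 0 0 0" --pt "1 0 0 0 0" --pt "1 0 0 0 0"

```text
t: 11.43
tcp_pos: [483.3, -168.0, 239.5]
eef_rot: [3.141, 0.001, 2.508]
wrist_force: [-0.4, 0.8, 4.7]
opening: 25.4
```

Call:
send_rows --pt "1 0 0 -0.25 0" --pt "1 0 0 -0.5 0" --pt "1 0 0 -0.75 0" --pt "1 0 0 -1 0" --pt "1 0 0 -1 0" --pt "1 0 0 -1 0"

```text
t: 11.93
tcp_pos: [483.2, -167.9, 318.7]
eef_rot: [3.141, 0.001, 2.508]
wrist_force: [-0.7, -0.5, -2.2]
opening: 25.5
```

Gripped: opening 25.4, and the force shows the driver's weight. Carrying it above the socket.

Call:
send_rows --pt "1 0 0 -0.3 0" --pt "1 0.16 0.31 -0.33 0" --pt "1 0.32 0.62 -0.33 0" --pt "1 0.4865 0.934 -0.33 0"

```text
t: 12.27
tcp_pos: [495.8, -84.1, 342.8]
eef_rot: [-3.14, -0.003, 2.506]
wrist_force: [0.7, 0.6, -0.8]
opening: 25.3
```

Call:
send_rows --pt "1 0.16 0.31 0 0" --pt "1 0.32 0.62 0 0" --pt "1 0.4865 0.934 0 0"

```text
t: 12.52
tcp_pos: [508.6, -0.1, 342.1]
eef_rot: [-3.139, -0.003, 2.508]
wrist_force: [0.8, -0.0, -1.7]
opening: 25.4
```

Call:
send_rows --pt "1 0.16 0.31 0 0" --pt "1 0.32 0.62 0 0" --pt "1 0.4865 0.934 0 0"

```text
t: 12.77
tcp_pos: [521.5, 83.2, 342.0]
eef_rot: [-3.139, -0.003, 2.508]
wrist_force: [0.5, -0.6, -1.8]
opening: 25.2
```

Call:
send_rows --pt "1 0.16 0.31 0 0" --pt "1 0.32 0.62 0 0" --pt "1 0.4865 0.934 0 0"

```text
t: 13.02
tcp_pos: [534.4, 166.5, 341.9]
eef_rot: [-3.138, -0.003, 2.508]
wrist_force: [0.3, -0.0, -1.3]
opening: 24.9
```

Call:
send_rows --pt "1 0.16 0.31 0 0" --pt "1 0.32 0.62 0 0" --pt "1 0.4865 0.934 0 0" --pt "1 0.4865 0.934 0 0"

```text
t: 13.35
tcp_pos: [547.0, 252.6, 341.1]
eef_rot: [-3.139, -0.004, 2.512]
wrist_force: [0.2, -0.0, -1.6]
opening: 25.5
```

Call:
send_rows --pt "1 0 0 0 -0.018" --pt "1 0 0 0 -0.036" --pt "1 0 0 0 -0.054" --pt "1 0 0 0 -0.072" --pt "1 0 0 0 -0.09" --pt "1 0 0 0 -0.0987" --pt "1 0 0 0 -0.0987" --pt "1 0 0 0 -0.0987"

```text
t: 14.02
tcp_pos: [547.3, 248.0, 343.0]
eef_rot: [-3.14, -0.003, 3.126]
wrist_force: [-0.7, -0.3, -1.2]
opening: 25.3
```

Run:
```python
from h import *
w=cam('wrist'); t=cam('top'); s=bot.sense(); print(s['t'],s['tcp_pos'],s['eef_rot'],s['wrist_force'],s['joints'])
print(proj(w,(547.5,248.4,92)))
cv2.imwrite('pics/s1.png',cv2.resize(w['image'][120:320,220:420],None,fx=3,fy=3,interpolation=2))
```

```text
14.1167 [547.38356923 248.16350796 343.83512307] [-3.14082580e+00 -1.64617803e-03  3.12615549e+00] [ 0.51465998  0.5996132  -2.1552082 ] [ 3.69071600e-01  9.07518149e-02  1.33848206e+00 -9.43386045e-05
  1.71417241e+00 -1.18630159e+00]
(np.float64(318.931958383505), np.float64(208.2109965693851))
```

View pics/s1.png

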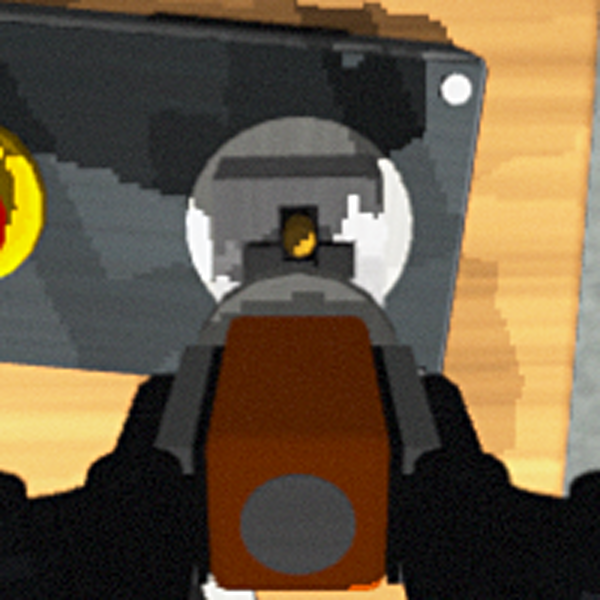

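The crop shows the driver's splines parallel to the slots, both centred at column ~319. I'll check the fore-aft offset from the collar's rim and the slot's end.

Run:
```python
from h import *
w=cam('wrist'); s=bot.sense(); z=s['tcp_pos'][2]; print(s['tcp_pos'],s['eef_rot'])
g=lambda x,y,h:onz(w,220+(x+.5)/3-.5,120+(y+.5)/3-.5,h)
print('collar ctr x',g(298,275,z-184.5)+[20,0,0],'slot ctr',g(299,207,92)+[14.8,0,0])
print('slot end L/R',g(280,207,92),g(318,207,92),'arm L/R',g(244,242,92),g(355,242,92))
print('disc',g(298,525,z-136.5))
```

```text
[547.42116991 248.22141138 344.18741057] [-3.14107299e+00 -1.16441265e-03  3.12653344e+00]
collar ctr x [547.13768638 249.06910261 159.68741057] slot ctr [547.01399696 249.22189802  92.        ]
slot end L/R [532.14083286 244.32681635  92.        ] [532.28682809 254.11682238  92.        ] arm L/R [541.43430583 234.74527492  92.        ] [541.86479175 263.68063657  92.        ]
disc [546.9206637  248.79290614 207.68741057]
```

The driver and slot agree to 0.2 mm, so I'm inserting.

Call:
send_rows --pt "1 0 0 0.2 0" --pt "1 0 0 0.35 0" --pt "1 0 0 0.42 0" --pt "1 0 0 0.48 0" --pt "1 0 0 0.54 0" --pt "1 0 0 0.6 0" --pt "1 0 0 0.6 0"

```text
t: 14.75
tcp_pos: [547.3, 248.4, 296.0]
eef_rot: [-3.141, -0.001, 3.128]
wrist_force: [0.2, 0.3, -1.5]
opening: 25.0
```

Call:
send_rows --pt "1 0 0 0.04 0" --pt "1 0 0 0.08 0" --pt "1 0 0 0.12 0" --pt "1 0 0 0.14 0" --pt "1 0 0 0.16 0" --pt "1 0 0 0.16 0" --pt "1 0 0 0.16 0"

```text
t: 15.33
tcp_pos: [547.5, 248.4, 285.8]
eef_rot: [3.141, 0.002, 3.128]
wrist_force: [-1.9, -0.6, 5.7]
opening: 25.2
```

Call:
send_rows --pt "1 0 0 0.02 0" --pt "1 0 0 0.04 0" --pt "1 0 0 0.06 0" --pt "1 0 0 0.06 0" --pt "1 0 0 0.06 0" --squeeze 90

```text
t: 15.75
tcp_pos: [547.4, 248.4, 282.6]
eef_rot: [3.141, 0.003, 3.128]
wrist_force: [-4.4, -1.3, 11.1]
opening: 25.0
```

Call:
send_rows --pt "1 0 0 0.025 0" --pt "1 0 0 0.05 0" --pt "1 0 0 0.05 0" --pt "1 0 0 0.05 0"

```text
t: 16.08
tcp_pos: [547.1, 248.3, 282.5]
eef_rot: [3.14, 0.005, 3.128]
wrist_force: [-11.3, -3.7, 26.7]
opening: 25.2
```

Call:
send_rows --pt "1 0 0 0 0" --pt "1 0 0 0 0" --pt "1 0 0 0 0" --pt "1 0 0 0 0"

```text
t: 16.42
tcp_pos: [547.1, 248.3, 282.5]
eef_rot: [3.14, 0.005, 3.128]
wrist_force: [-11.6, -4.2, 26.2]
opening: 25.3
```

Run:
```python
from h import *
s=bot.sense(); print(s['t'],s['tcp_pos'],s['eef_rot'],s['wrist_force'],s['wrist_torque'])
c=cam('side'); t=cam('top'); w=cam('wrist')
u,v=map(int,proj(c,(547.5,248.4,105)))
a=cv2.resize(c['image'][v-40:v+30,u-35:u+35],(400,400),interpolation=2)
b=cv2.resize(w['image'][120:320,220:420],(400,400))
cv2.imwrite('pics/f1.png',np.hstack([a,b]))
```

```text
16.4167 [547.09399857 248.33868351 282.49808565] [3.13978171 0.00502637 3.12822211] [-11.59946125  -4.21644046  26.21652406] [-0.96583678  2.13513746 -0.04237197]
```

View pics/f1.png

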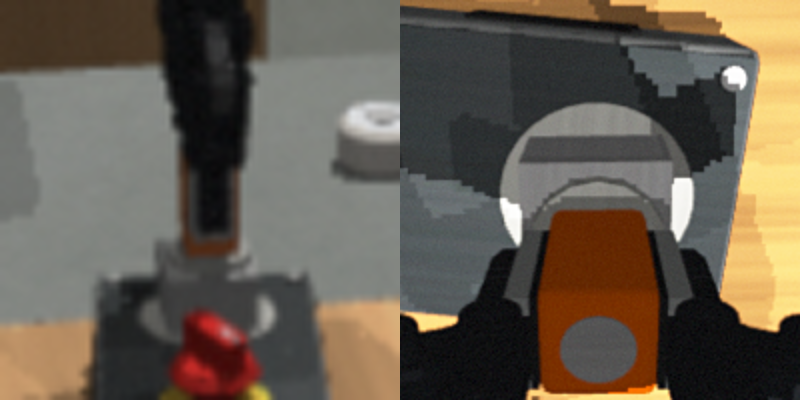

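The collar sits on the socket face. The height stopped at exactly the predicted 282.5 while the force rose from 11 to 26 N, so this is the hard stop. I'm handing it in.

```bash
python3 -c "
from plant import bot
print(bot.finish_job()); s=bot.sense(); print(s['t'],s['tcp_pos'],s['wrist_force'],s['opening'])"
```

```text
the job is handed in; nothing more can be done
None
the job is handed in; nothing more can be done
```

The job is handed in at about 16.6 s of robot time, with the arm still gripping the driver and pressing it home.

- **Knob:** I pinched the wing and pushed it down until it bottomed at 34 N, then let go. The picture afterwards showed the gap under the head open again. I turned it clockwise about 1.03 rad at the wrist, until the moment reached 1.07 N·m, which I took as the end stop. I did not measure the final knob angle separately.
- **Driver:** I gripped the handle square (opening 25.4 mm), lifted it, and lined it up with the slots to within about 0.2 mm and 1°.
- **Insertion:** The tool height stopped at 282.5 mm, the value I had worked out for fully home. The force then rose from 11 to 26 N with no further movement. The last picture shows the collar on the socket.
- **Disagreements:** The fingertips met the knob head about 5–8 mm earlier than the stated 173 mm length suggests, so the first pinch already pressed the knob slightly. The final press also has about 12 N of sideways force.
- **Bystanders:** I never moved near the jar, kingpin, riser pads or screwdriver, and did not check them again at the end.

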